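# Check a trolley brake lever against its stop

## Task

The push handle of the lab's sample trolley is bolted in its service stand on the bench. With the backs of the fingers, gently press the long brake lever in towards the hand bar until it comes up against its stop, short of the bar, hold it there for two seconds, then ease it back out under control (do not let it snap back) and move clear. Push only on the lever's outer face: do not pinch or hook it, do not touch the bar, do not press the short parking lever, and leave the bottle, jar and screwdriver where they are.

Things in the scene. Friction and masses are not known exactly. Their poses are not given: they have to be found in the camera images.
- stand: Fixed service stand: white base plate 130 x 440 x 12 mm, two aluminium posts at y = -195 and +195 mm carrying the hand bar. Nothing on it is over 160 mm high. Origin: centre of the plate's underside, on the bench; z up, x level from the levers to the bar (the way to press), y along the bar towards the long lever's pivot. At yaw 0 x points away from the robot; it may be turned up to 0.35 rad.
- push_bar: Level steel hand bar, 25 mm thick, 430 mm long, along the stand's y, fixed; black rubber grip 36 mm thick from y = -75 to +115 mm. Origin: middle of its axis, 130 mm above the stand's origin. Both levers lie level at its height on its -x side, the side towards the robot. Not to be touched.
- brake_lever (a joint): Hinge (vertical pin) of the long brake lever, rad: 0 = out, at rest; grows as it is pressed in to its stop at 0.28. The stop is firm (under 0.01 rad of give at 25 N). A spring returns it: at the press point about 3 N to start it, 8 N at the stop, then rising steeply. Let go when pressed in, it snaps back.
- brake_blade: Blade of the long brake lever: bare aluminium, 10 mm thick, 22 mm high (119 to 141 mm above the bench), 172 mm long with a 24 mm ball at its free end. Origin on the pivot (stand x -40, y 160, z 130 mm); it runs along its own -y, its outer face (to press) looks along its own -x. At rest it slants 0.30 rad away from the bar; at the stop it is about parallel to it, some 20 mm short of the grip.
- brake_press (a point): Press point: on the outer face of the long brake lever at mid height, 120 mm from the pivot, 40 mm short of the centre of the end ball; moves with the lever, about 33 mm from rest to stop. The space outside it, towards the robot, is free, and below it down to the base plate.
- brake_back: The inner face of the long brake lever (a 3 mm strip, 138 mm long, on the side towards the bar), which must not be touched. Origin on the pivot pin, axes as the blade's.
- park_lever (a joint): Hinge of the short parking lever at the other end of the bar, in rad: 0 = out (at rest), grows as it is pressed in. To be left alone.
- park_tip (a point): Centre of the 20 mm ball at the free end of the short parking lever (60 mm from its pivot), 130 mm above the bench; about 100 mm from the long lever's free end.
- bottle: Small closed bottle, 48 mm across, 90 mm tall, upright on the bench beyond the bar. Origin: centre of its underside. To be left alone.
- jar: Small closed white jar, 52 mm across, 50 mm tall, upright on the bench beyond the bar. Origin: centre of its underside. To be left alone.
- screwdriver: Screwdriver with black handle, 160 mm long and under 35 mm high, lying on the bench on the robot's side of the stand, about in front of the short lever. Origin near its middle, on the bench. To be left alone.

How it is judged:
On the way:
1. the fingers press the long lever in against its stop (hinge above 0.255 rad) and hold it there for 1.5 s (value of joint brake_lever above 0.255 rad and contact force between the fingers and brake_blade above 2 N), for 1.5 s.
At the end, for the whole second after the job is handed in: Both levers are fully out again (hinges under 0.03 rad), and bottle, jar and screwdriver are within 15 mm of where they began (value of joint each of brake_lever, park_lever below 0.03 rad and distance of each of bottle, jar, screwdriver from where it was at the start of the episode below 0.015 m); the robot touches nothing.
It fails at once if the long lever snaps back (faster than 4 rad/s outward) (velocity of joint brake_lever below -4 rad/s).
It fails at once if the long lever is forced (over 40 N on the blade) (contact force between the fingers and brake_blade above 40 N).
It fails at once if the inner face of the long lever or the push bar is touched (pinched, hooked or leant on; over 1 N) (contact force between anything else and brake_back above 1 N or contact force between anything else and push_bar above 1 N).
It fails at once if the short parking lever is pressed (over 0.06 rad) (value of joint park_lever above 0.06 rad).
It fails at once if the bottle, jar or screwdriver is moved more than 15 mm or lifted (distance of any of bottle, jar, screwdriver from where it was at the start of the episode above 0.015 m).
It also fails if it takes over 42 s, if anything falls off the work surface, if the arm or the gripper's body presses on something with over 40 N, if the wrist force passes 120 N, or if a joint passes its speed limit or range.

## Robot

A 7-joint arm with a two-finger parallel gripper is mounted at the origin on the work surface. World frame = base frame: x ahead of the robot, y to its left, z up, the work surface at z = 0. Lengths are in m, angles in rad, forces in N, time in s.
With the tool pointing down it reaches from about 0.4 to 0.9 m from the base axis. Payload 5.5 kg.
Tool frame: the origin (TCP) lies midway between the tips of the shut fingers; the grasp point (between the pads) lies 19 mm behind it (manip.grip_depth is the distance from the TCP to the grasp point, in m); z points along the fingers, y is the line along which they close (so a half turn about z gives the same grasp; the last joint's range is limited). The gripper opens to 92 mm and grips with 3 to 60 N. Pads are 19 mm wide; open, the fingers measure 130 mm over their backs; the gripper's body (75 mm by 190 mm) begins 47 mm behind the grasp point.
Start: joints at [0.263, 0.501, -0.427, 1.55, 0.221, 1.138, -0.21], TCP at [0.65, 0, 0.227] pointing down, gripper open.
Joint ranges: [-2.88, 2.88], [-0.31, 2.03], [-1.54, 1.56], [0.2, 2.42], [-1.41, 4.55], [0.19, 2.02], [-2.57, 2.57]. Speed limits (rad/s): [2.57, 2.57, 3.14, 3.14, 3.14, 3.14, 3.14].

## Interface

Orientations are given as a unit quaternion [x, y, z, w].
In Python, from bench import manip, effector, viewer gives the robot as it stands. Calls block until the motion is done:
- manip.move_pose(position, orientation): joint-space move of the TCP to a pose.
- manip.servo_line(position, ori=None, vel=0.15): straight line of the TCP; ori=None keeps the orientation; vel is the mean speed in m/s.
- manip.movej(angles): joint-space move.
- effector.open_jaws() and effector.close(f_grip=None): open the fingers fully, or close them until they stop; f_grip is the grip in N (None keeps the last).
- manip.sleep(seconds).
- manip.solve_ik(position, orientation): joint angles nearest the present ones, or None.
- viewer.get_image(name): name is "scene" or "side" or "wrist"; returns the picture (420x560x3 uint8, red, green, blue); there is no depth.
- viewer.get_calibration(name): a dict with "vfov" (degrees; the focal length in pixels is half the picture's height over the tangent of half this angle, whatever the lens; pixels are square), "cx", "cy" (the principal point, pixels), "dist_coeffs" ([k1, k2, p1, p2, k3] as OpenCV has them; the pictures are not rectified), "eye" and "attitude" of the camera in the world. Camera axes: x right, y down, z forward; pixel columns grow to the right and rows downward; lengths in m; the calibration is good to about 2 mm. A picture is of the moment at which its call begins: read the wrist's pose just before it. get_calibration takes no time and is no camera call; for the wrist camera it gives the pose at the moment of the call.
A pose or a line that the arm cannot do raises manip.PlanningError and nothing moves.
- manip.hand_in(): hands the job in; it is judged then, once.
Readings, each from a call of its own:
- manip.current_clock(): time.
- manip.current_q(): joint angles.
- manip.current_joint_velocities(): joint speeds.
- manip.current_tau(): joint torques, N m.
- manip.current_tool_pos(): TCP position.
- manip.current_tcp_rot(): TCP orientation.
- manip.current_force(): force on the tool from outside, world axes, zero at the start.
- manip.current_wrist_torque(): the same for the moment, N m.
- manip.current_finger_gap(): finger opening in m.
- manip.current_gripper_force(): force on a finger pad.
Only numpy, scipy, OpenCV 4.12 (cv2) and the standard library are available. Lean on these libraries where they do the work, as an engineer would, in place of code of your own. Each camera call takes 0.05 s, during which the arm holds its last target. There are 200 camera calls.

## Working session

There is one attempt and no reset: what is moved stays moved. The work goes in short steps, each a Python script; the robot and the scene stay as the last script left them, time stands still between calls to the robot, and variables do not carry over. Pictures are saved under pics/ and viewed, at most 10 in all, crops included, and the job is handed in when it is done.

```bash
mkdir -p pics; ls
python3 - <<'E'
from bench import manip, effector, viewer
import cv2, numpy as np
for n in ["scene","side"]:
    im=viewer.get_image(n); cv2.imwrite(f"pics/{n}0.png",im[:,:,::-1]); print(n,viewer.get_calibration(n))
print(manip.current_clock(),manip.current_tool_pos(),manip.current_tcp_rot(),manip.current_force())
E
```

```text
pics
scene {'vfov': 54.99248733384312, 'cx': 272.85502237209766, 'cy': 205.18003769992688, 'dist_coeffs': array([0.01957176, 0.        , 0.        , 0.        , 0.        ]), 'eye': array([ 0.99993725, -0.47011697,  0.58240565]), 'attitude': array([ 0.84973957,  0.28181118, -0.14988834, -0.41959339])}
side {'vfov': 45.46292789765408, 'cx': 275.20300091688404, 'cy': 201.83185780384733, 'dist_coeffs': array([0.05194734, 0.        , 0.        , 0.        , 0.        ]), 'eye': array([ 0.38128741, -0.63513283,  0.73030297]), 'attitude': array([ 0.90335967, -0.15076629,  0.06368626, -0.39642765])}
0.1 [ 6.49387135e-01 -3.30803686e-05  2.25797638e-01] [ 7.07076371e-01  7.07136666e-01 -5.92347265e-04 -6.24369561e-04] [ 0.01852214  0.77164315 -0.15410649]
```

View pics/scene0.png

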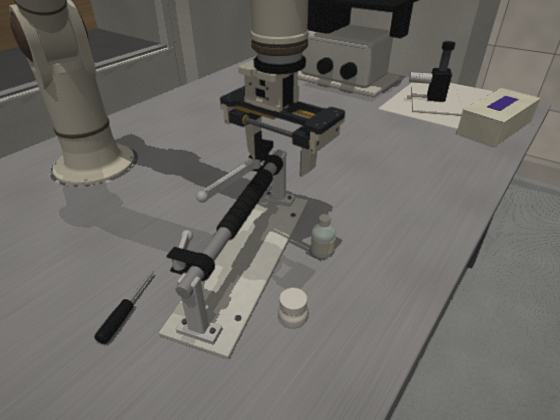

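View pics/side0.png

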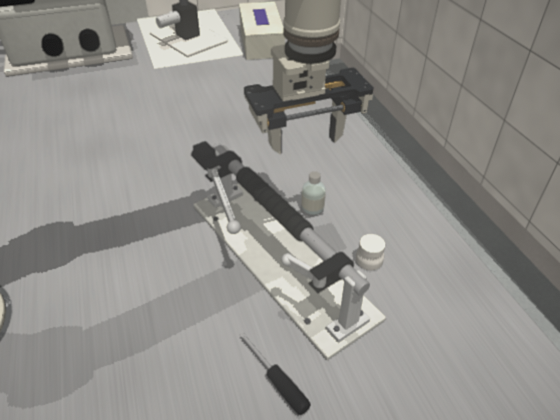

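The scene view shows the long lever's ball at about (202,196), the parking ball at (187,236) and the near bar end at (183,287). In the side view they are at (234,227), (288,260) and (360,283). The gripper hides part of the far end, and the screwdriver lies well clear of the long lever. Next I'll refine the ball positions and locate the stand.

```bash
cat > h.py <<'E'
from bench import manip, effector, viewer
import cv2, numpy as np
from scipy.spatial.transform import Rotation as R
def ray(c,px):
    f=210/np.tan(np.radians(c["vfov"])/2); K=np.array([[f,0,c["cx"]],[0,f,c["cy"]],[0,0,1]])
    p=cv2.undistortPoints(np.array([[px]],float),K,c["dist_coeffs"])[0,0]
    return c["eye"], R.from_quat(c["attitude"]).apply([p[0],p[1],1])
def plane(c,px,z):
    o,d=ray(c,px); return o+d*(z-o[2])/d[2]
def tri(cs,pxs):
    A=np.zeros((3,3));b=np.zeros(3);L=[]
    for c,p in zip(cs,pxs):
        o,d=ray(c,p);d=d/np.linalg.norm(d);M=np.eye(3)-np.outer(d,d);A+=M;b+=M@o;L.append((o,M))
    x=np.linalg.solve(A,b); return x,[round(1e3*np.linalg.norm(M@(x-o)),1) for o,M in L]
E
python3 - <<'E'
from h import *
np.set_printoptions(precision=4,suppress=True)
cs=[viewer.get_calibration(n) for n in("scene","side")]
print(tri(cs,[(202,196),(234,227)]),plane(cs[0],(202,196),.13),plane(cs[1],(234,227),.13))
print(tri(cs,[(187,236),(288,260)]),plane(cs[0],(187,236),.13),plane(cs[1],(288,260),.13))
for c,p in [(0,(161,333)),(0,(230,356)),(0,(307,200)),(1,(328,356)),(1,(384,318)),(1,(195,205))]: print(c,p,plane(cs[c],p,.012))
a=cv2.imread("pics/scene0.png")[140:370,140:360]; b=cv2.imread("pics/side0.png")[130:360,180:400]
g=lambda i:cv2.resize(i,(400,int(400*i.shape[0]/i.shape[1])),interpolation=cv2.INTER_CUBIC)
cv2.imwrite("pics/crop1.png",np.hstack([g(a),g(b)]))
E
```

```text
(array([ 0.5035, -0.0553,  0.1309]), [np.float64(0.4), np.float64(0.4)]) [ 0.5029 -0.0551  0.13  ] [ 0.5038 -0.0539  0.13  ]
(array([ 0.5647, -0.1518,  0.1294]), [np.float64(0.5), np.float64(0.5)]) [ 0.5656 -0.1529  0.13  ] [ 0.5646 -0.1516  0.13  ]
0 (161, 333) [ 0.5974 -0.2639  0.012 ]
0 (230, 356) [ 0.718  -0.2274  0.012 ]
0 (307, 200) [0.5887 0.1884 0.012 ]
1 (328, 356) [ 0.5928 -0.2634  0.012 ]
1 (384, 318) [ 0.7097 -0.2289  0.012 ]
1 (195, 205) [0.4677 0.1497 0.012 ]
```

View pics/crop1.png

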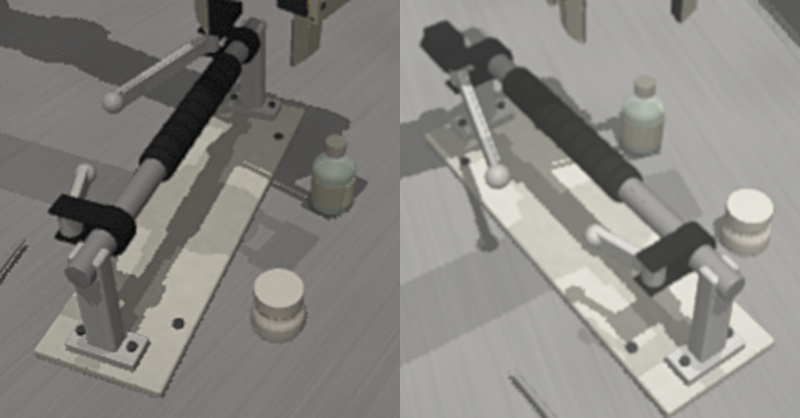

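Both views agree to within 0.5 mm. The ball is at (0.5035, -0.0553, 0.131), the stand yaw is about 0.295, and the blade lies almost along world y. I'll close the fingers, go to a point outside the lever, and approach until I feel contact.

```bash
cat >> h.py <<'E'
np.set_printoptions(precision=4,suppress=True)
R0=R.from_quat([2**-.5,2**-.5,0,0]); PIV=np.array([.5045,.1044]); PSI0=-.005; Z=.110
def pose(th,off=0.):   # closed fingers, back on the blade at 120 mm, lever angle th, off = gap
    c=R.from_euler('z',PSI0+th); d=c.apply([-.024-off,-.12,0])
    return np.array([PIV[0]+d[0],PIV[1]+d[1],Z]),(c*R0).as_quat()
E
python3 - <<'E'
from h import *
p,q=pose(0,.035); up=p.copy(); up[2]=.227
print(p,[manip.solve_ik(pose(t)[0],pose(t)[1]) is not None for t in(0,.15,.3)])
effector.close(f_grip=10)
manip.servo_line(up,ori=q,vel=.15)
manip.servo_line(p,vel=.1); manip.sleep(.3)
print(manip.current_clock(),manip.current_tool_pos(),manip.current_finger_gap(),manip.current_force())
for n in("side","scene"): cv2.imwrite(f"pics/{n}1.png",viewer.get_image(n)[:,:,::-1])
a=cv2.imread("pics/scene1.png")[60:290,140:360]; b=cv2.imread("pics/side1.png")[60:290,120:340]
g=lambda i:cv2.resize(i,(400,418),interpolation=cv2.INTER_CUBIC)
cv2.imwrite("pics/crop2.png",np.hstack([g(a),g(b)]))
E
```

```text
[ 0.4449 -0.0153  0.11  ] [True, True, True]
4.675 [ 0.4451 -0.0154  0.1103] 0.0006452291776963506 [-0.033   0.1107 -0.3373]
```

View pics/crop2.png

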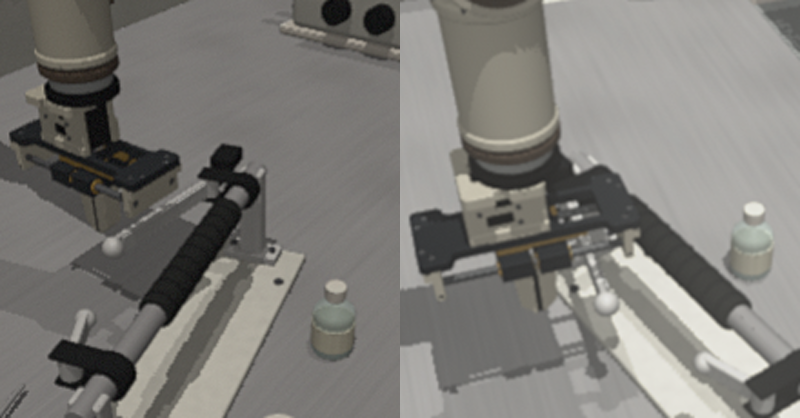

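The picture shows the closed fingers on the robot's side of the blade, a few cm short of it and inboard of the ball (crop left (112,245)). The body clears the bar and the pivot clamp. Now the force-watched press in small arc steps, then the hold and the slow release.

Run:
```python
from h import *
p0,q0=pose(0,.012); manip.servo_line(p0,ori=q0,vel=.05); manip.sleep(.3)
F0=manip.current_force()
def press(th):
    c=R.from_euler('z',PSI0+th).as_matrix()[:,0]
    return -(manip.current_force()-F0)@c
def go(th,off=0.,v=.02):
    p,q=pose(th,off); manip.servo_line(p,ori=q,vel=v)
log=[]; off=.012
while off>-.004:                      # find contact
    off-=.002; go(0,off); f=press(0); log.append((round(off,4),round(f,1)))
    if f>1.5: break
print(log); th=0; log=[]; held=False
while th<.36:                         # press along the arc
    th+=.02 if th<.22 else .008
    go(th,off,.03); f=press(th); log.append((round(th,3),round(f,1)))
    if f>13: break
    if manip.current_clock()>24: break
print(log,manip.current_clock())
fs=[]
for i in range(11): manip.sleep(.2); fs.append(round(press(th),1))
print("hold",fs,manip.current_tool_pos(),manip.current_clock())
cv2.imwrite("pics/hold.png",viewer.get_image("scene")[60:290,140:360,::-1].repeat(2,0).repeat(2,1))
```

```text
[(0.01, np.float64(-0.5)), (0.008, np.float64(-0.2)), (0.006, np.float64(-0.7)), (0.004, np.float64(-0.8)), (0.002, np.float64(-1.5)), (0.0, np.float64(-1.0)), (-0.002, np.float64(2.2))]
[(0.02, np.float64(2.5)), (0.04, np.float64(2.6)), (0.06, np.float64(3.0)), (0.08, np.float64(3.6)), (0.1, np.float64(3.6)), (0.12, np.float64(4.5)), (0.14, np.float64(4.8)), (0.16, np.float64(5.7)), (0.18, np.float64(5.3)), (0.2, np.float64(6.1)), (0.22, np.float64(6.2)), (0.24, np.float64(6.6)), (0.248, np.float64(6.1)), (0.256, np.float64(6.0)), (0.264, np.float64(6.4)), (0.272, np.float64(6.8)), (0.28, np.float64(6.6)), (0.288, np.float64(8.8)), (0.296, np.float64(10.8)), (0.304, np.float64(13.3))] 12.4333
hold [np.float64(14.7), np.float64(14.0), np.float64(13.8), np.float64(13.7), np.float64(14.2), np.float64(14.1), np.float64(14.1), np.float64(14.1), np.float64(14.6), np.float64(14.8), np.float64(13.3)] [ 0.5152 -0.0178  0.1097] 14.6333
```

View pics/hold.png

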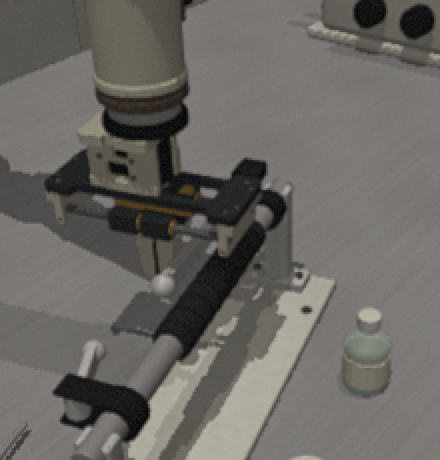

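The lever is nearly parallel to the grip, its ball is at crop (163,285), and there is a visible gap to the bar. I'll check the angle from the ball's position, and ease out if it is past 0.255.

```bash
cat > rel.py <<'E'
from h import *
c=viewer.get_calibration("scene"); b=plane(c,(221.5,202.5),.13)[:2]; b0=plane(c,(202,196),.13)[:2]
a=lambda b:np.arctan2(b[0]-PIV[0],PIV[1]-b[1]); th=a(b)-a(b0); print("ball",b,"angle",th)
if th<.258: raise SystemExit("check")
def go(t,off,v): p,q=pose(t,off); manip.servo_line(p,ori=q,vel=v)
for t in np.arange(.29,-.001,-.029): go(t,-.002,.02)
print(manip.current_force())
go(0,.006,.01); go(0,.05,.05); manip.sleep(.3)
p,_=pose(0,.05); p[2]=.22; manip.servo_line(p,vel=.1); manip.sleep(.5)
print(manip.current_clock(),manip.current_force(),manip.current_tool_pos())
im=viewer.get_image("scene"); cv2.imwrite("pics/end.png",im[:,:,::-1])
E
python3 rel.py
```

```text
ball [ 0.5479 -0.0484] angle 0.2865955246253007
[-3.9428 -0.7681 -0.6149]
22.2167 [-0.4615  0.2474 -0.7827] [ 0.4299 -0.0152  0.2199]
```

View pics/end.png

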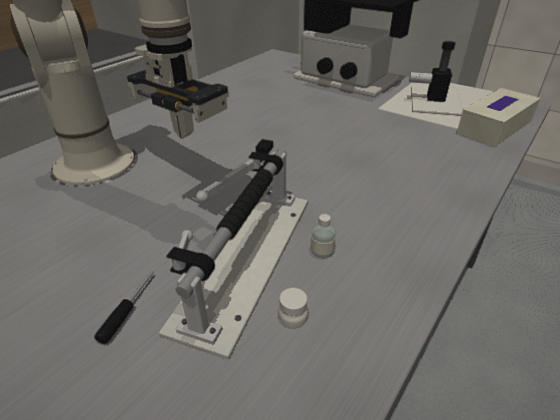

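The lever's ball is back at (202,196) and the parking ball is at (187,236), both as at the start. The bottle, jar and screwdriver look unmoved and the arm is clear.

```bash
python3 -c "
from bench import manip
print(manip.hand_in())"
```

```text
the job is handed in; nothing more can be done
None
```

I pressed the long brake lever to its stop (about 0.28 rad by camera) and held it there for over 2 s at about 14 N. I then eased it back out, moved the arm clear, and handed the job in after about 22 s; no verdict came back.

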